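# Find the rattling kiln prop and scrap it

## Task

One of the three hollow kiln props has a loose lump inside: pick props up and tilt them end to end to feel which one shifts. Lay that one inside the scrap box (set down, not dropped), put any sound prop back squarely in its own cradle as it lay, then lower the box's lid gently until it rests shut. Leave the cups, bowl, jar and brush alone.

Things in the scene. Friction and masses are not known exactly. Their poses are not given: they have to be found in the camera images.
- prop_1: hollow cream kiln prop: a closed ceramic bar 130 mm long (its y axis), 54 x 54 mm square section, 0.37 to 0.5 kg, lying across its sloping cradle. Origin at the centre of its underside, z through its thickness, away from the board. All three look alike and their weight is no clue. Exactly one of the three, any of them, holds the loose lump.
- prop_1_mid (a point): the centre of prop_1, 27 mm above its origin along its z. In the bad prop a 140 g lump (the rules' core_1; sealed in, no reading of it) slides 88 mm from end to end when tilted lengthwise (0.5 s at 15 degrees) and bounces a while: the mean moment about its middle differs by some 0.1 N m between tilts either way. In the sound ones the same weight is fixed in the middle.
- cradle_1: fixed wooden cradle of prop_1: a board 140 mm wide (y), 104 mm long, sloping down 25 degrees towards its -x, the robot's side. Origin on the table below the seat, z up. The prop lies along the cradle's y, its lower long side against two stop tabs at y = +-56 mm (22 mm wide, 10 mm thick, 20 mm high); the 90 mm between them are free for a finger.
- seat_1 (a point): the point of cradle_1's board under the middle of its prop, where the prop's origin lies: 60 mm above the cradle's origin. The prop's sides are square to the board: grip it across its 54 mm at mid-length with the tool leaning 25 degrees, square to the board. Nothing stands above the props.
- prop_2: hollow cream kiln prop: a closed ceramic bar 130 mm long (its y axis), 54 x 54 mm square section, 0.37 to 0.5 kg, lying across its sloping cradle. Origin at the centre of its underside, z through its thickness, away from the board. All three look alike and their weight is no clue. Exactly one of the three, any of them, holds the loose lump.
- prop_2_mid (a point): the centre of prop_2, 27 mm above its origin along its z. In the bad prop a 140 g lump (the rules' core_1; sealed in, no reading of it) slides 88 mm from end to end when tilted lengthwise (0.5 s at 15 degrees) and bounces a while: the mean moment about its middle differs by some 0.1 N m between tilts either way. In the sound ones the same weight is fixed in the middle.
- cradle_2: fixed wooden cradle of prop_2: a board 140 mm wide (y), 104 mm long, sloping down 25 degrees towards its -x, the robot's side. Origin on the table below the seat, z up. The prop lies along the cradle's y, its lower long side against two stop tabs at y = +-56 mm (22 mm wide, 10 mm thick, 20 mm high); the 90 mm between them are free for a finger.
- seat_2 (a point): the point of cradle_2's board under the middle of its prop, where the prop's origin lies: 60 mm above the cradle's origin. The prop's sides are square to the board: grip it across its 54 mm at mid-length with the tool leaning 25 degrees, square to the board. Nothing stands above the props.
- prop_3: hollow cream kiln prop: a closed ceramic bar 130 mm long (its y axis), 54 x 54 mm square section, 0.37 to 0.5 kg, lying across its sloping cradle. Origin at the centre of its underside, z through its thickness, away from the board. All three look alike and their weight is no clue. Exactly one of the three, any of them, holds the loose lump.
- prop_3_mid (a point): the centre of prop_3, 27 mm above its origin along its z. In the bad prop a 140 g lump (the rules' core_1; sealed in, no reading of it) slides 88 mm from end to end when tilted lengthwise (0.5 s at 15 degrees) and bounces a while: the mean moment about its middle differs by some 0.1 N m between tilts either way. In the sound ones the same weight is fixed in the middle.
- cradle_3: fixed wooden cradle of prop_3: a board 140 mm wide (y), 104 mm long, sloping down 25 degrees towards its -x, the robot's side. Origin on the table below the seat, z up. The prop lies along the cradle's y, its lower long side against two stop tabs at y = +-56 mm (22 mm wide, 10 mm thick, 20 mm high); the 90 mm between them are free for a finger.
- seat_3 (a point): the point of cradle_3's board under the middle of its prop, where the prop's origin lies: 60 mm above the cradle's origin. The prop's sides are square to the board: grip it across its 54 mm at mid-length with the tool leaning 25 degrees, square to the board. Nothing stands above the props.
- scrap_box: fixed dark wooden box, outside 180 (x) x 184 (y) x 66 mm tall, walls and floor 7 mm thick, open on top under its hinged lid, which is hinged on the far (+x) side. Origin on the table below its centre. The box and the three cradles stand in a row in any order, about 205 mm apart.
- lid (a joint): angle of the scrap box's lid: 0 shut, lying on the rim; grows as it opens, up to 1.5 rad. At first 1.2 to 1.42 rad, leaning over the far part of the box. A stiff hinge: it stays where it is left and takes about 1 to 4 N at its edge to be pushed down.
- lid_hinge (a point): middle of the hinge line (along the box's y), at the lid's underside: on the top rim, 90 mm to +x of the box's centre, 66 mm up
- lid_edge (a point): middle of the free edge of the lid, on its upper face: 180 mm from the hinge along the lid; the lid is 10 mm thick. A pull tab 60 mm wide stands 12 mm out from this edge. The lid can be pushed over and down by its upper (outer) face near this edge.
- cup_a: plain orange bisque cup, 66 mm wide, 55 mm tall, standing towards the robot; a bystander, origin at the centre of its underside
- cup_b: glazed cup, 70 mm wide, 60 mm tall, standing beyond the cradles; a bystander, origin at the centre of its underside
- bowl: orange bisque bowl, 92 mm wide, 45 mm tall, standing beyond the cradles; a bystander, origin at the centre of its underside
- glaze_jar: closed white jar, 68 mm wide, 75 mm tall, standing beyond the cradles; a bystander, origin at the centre of its underside
- brush: glaze brush, 190 mm long, lying towards the robot; a bystander
- cup_c: white cup, 64 mm wide, 55 mm tall, standing towards the robot; a bystander, origin at the centre of its underside
Not all that is in view belongs to the job. What is shaped like the prop_1 but blue is not meant. Leave any green look-alike of the prop_3 alone.

How it is judged:
By the outcome, as a careful person would: the job done as asked, in the order asked, and still so for the second after the job is handed in, with the robot touching nothing.
It also fails if it takes over 72 s, if anything falls off the work surface, if the arm or the gripper's body presses on something with over 40 N, if the wrist force passes 120 N, or if a joint passes its speed limit or range.

## Robot

A 7-joint arm with a two-finger parallel gripper is mounted at the origin on the work surface. World frame = base frame: x ahead of the robot, y to its left, z up, the work surface at z = 0. Lengths are in m, angles in rad, forces in N, time in s.
With the tool pointing down it reaches from about 0.425 to 0.925 m from the base axis. Payload 6.8 kg.
Tool frame: the origin (TCP) lies on the centre line of the jaws, within the pads' length; the fingertips stand bot.tip_reach ahead of it and the grasp point (between the pads) lies 3 mm ahead of it (bot.tip_reach is the distance from the TCP to the fingertips, in m); z points along the fingers, y is the line along which they close (so a half turn about z gives the same grasp; the last joint's range is limited). The gripper opens to 85 mm and grips with 20 to 120 N. Pads are 22 mm wide; open, the fingers measure 114 mm over their backs; the gripper's body (76 mm by 85 mm) begins 54 mm behind the grasp point. The pads swing forward as they close: fully open they stand 13 mm farther back than shut.
Start: joints at [1.095, 0.477, 0.022, 1.555, -0.011, 1.109, -0.083], TCP at [0.243, -0.63, 0.253] pointing down, gripper open.
Joint ranges: [-2.96, 2.96], [-0.34, 2.1], [-1.41, 1.46], [0.24, 2.44], [-1.37, 4.51], [0.17, 1.92], [-2.96, 2.96]. Speed limits (rad/s): [2.39, 2.39, 3.14, 3.14, 3.14, 3.14, 3.14].

## Interface

Orientations are given as a unit quaternion [w, x, y, z].
In Python, from station import bot gives the robot as it stands.
- The arm moves only by the tool jog_arm, never from a script. Its argument "deltas" is a list of rows, each a list of 7 numbers: the shift along the world's x, y, z in m, then the turn, a rotation vector about the world's x, y, z in rad, then the opening, from 0 (shut) to 1 (fully open). In form: [[x, y, z, rx, ry, rz, grip], ...]. A call has 1 to 10 rows; each row shifts and turns the commanded pose from where the row before left it; what a row does not reach is not made up. A row lasts 1/10 s, in which the tool goes at most 50 mm and 8.59 degrees, less where a joint would pass 70% of its speed; a pose out of reach is approached as far as the arm can. A call with a gripper value outside its range is refused whole. The fingers move at their own pace and stop on an object; "newtons" is the grip in N (left out, the last holds). Time passes only in rows, so rows that do not move let the fingers close. It gives the time, the measured TCP pose, the force, the opening and the grip force at its end, in the units of the state.
- bot.get_obs(): the state, without advancing time (a new reading comes with each control period).
- bot.read_camera(name): name is "side" or "top"; returns a dict with "img" (400x640x3 uint8, red, green, blue), "K" (3x3 intrinsics, pixels), "dist_coeffs" ([k1, k2, p1, p2, k3] as OpenCV has them; the pictures are not rectified), "eye" and "attitude" of the camera in the world. Camera axes: x right, y down, z forward; pixel columns grow to the right and rows downward; lengths in m; the calibration is good to about 2 mm. A picture is of the moment at which its call begins. There is no depth.
- bot.hand_in(): hands the job in; it is judged then, once.
The state is a dict: "t": time; "q": joint angles; "joint_vel": joint speeds; "joint_torque": joint torques, N m; "eef_pos": TCP position; "tool_rot": TCP orientation; "contact_force": force on the tool from outside, world axes, zero at the start; "torque": the same for the moment, N m; "gripper_width": opening from 0.0 (shut) to 1.0 (fully open); "grasp_force": force on a finger pad.
Only numpy, scipy, OpenCV 4.12 (cv2) and the standard library are available. Lean on these libraries where they do the work, as an engineer would, in place of code of your own. Each camera call takes 0.05 s, during which the arm holds its last target. There are 200 camera calls.

## Working session

There is one attempt and no reset: what is moved stays moved. The work goes in short steps, Python scripts to look and compute and a tool call to move; the robot and the scene stay as the last step left them, time stands still between calls to the robot, and variables do not carry over. Pictures are saved under pics/ and viewed, at most 10 in all, crops included, and the job is handed in when it is done.

Besides the shell and the picture viewer there is one more tool, called after "Request:" as name(argument=value, ...) on one line, values as JSON. jog_arm: Moves the arm, as the interface text tells. Its arguments: {"type":"object","properties":{"deltas":{"type":"array"},"newtons":{"type":"number"}},"required":["deltas"]}

```bash
ls; mkdir -p pics; python3 - <<'E'
from station import bot
import cv2,numpy as np
print(bot.get_obs(), bot.tip_reach)
for n in("top","side"):
    c=bot.read_camera(n); cv2.imwrite(f"pics/{n}0.png",c["img"][:,:,::-1]); print(n,c["K"],c["dist_coeffs"],c["eye"],c["attitude"])
E
```

```text
pics
{'t': 0.0, 'q': array([ 1.09489995,  0.47779487,  0.02235918,  1.55646019, -0.01155064,
        1.10925289, -0.08311592]), 'joint_vel': array([ 1.77006478e-07,  1.67626454e-04,  3.03852392e-04,  1.21424359e-03,
       -2.01890102e-03,  1.40365183e-03,  5.99436381e-04]), 'joint_torque': array([ 2.09892814e-04, -5.96451795e+01,  1.60823911e+00, -2.81191367e+01,
        1.25412340e-02,  9.47741442e-03,  2.55452346e-05]), 'eef_pos': array([ 0.24249893, -0.62935365,  0.25232584]), 'tool_rot': array([-8.68645341e-04,  9.83141069e-01,  1.82846492e-01, -2.10523450e-04]), 'contact_force': array([ 0.19335661, -0.63837924,  0.33026766]), 'torque': array([-0.0157439 , -0.01631578, -0.0336888 ]), 'grasp_force': 0.0, 'gripper_width': 0.9956267383265076} 0.022
top [[496.77106865   0.         321.78350924]
 [  0.         496.77106865 199.03725805]
 [  0.           0.           1.        ]] [-0.01030101  0.          0.          0.          0.        ] [0.46995064 0.06764133 1.33602808] [-0.02454829  0.71277726 -0.70063596  0.02133577]
side [[369.61309258   0.         321.90717317]
 [  0.         369.61309258 204.79943305]
 [  0.           0.           1.        ]] [-0.08407038  0.          0.          0.          0.        ] [ 0.24301712 -0.53054381  0.70455754] [-0.40008575  0.88814974 -0.20833474  0.08785259]
```

View pics/top0.png

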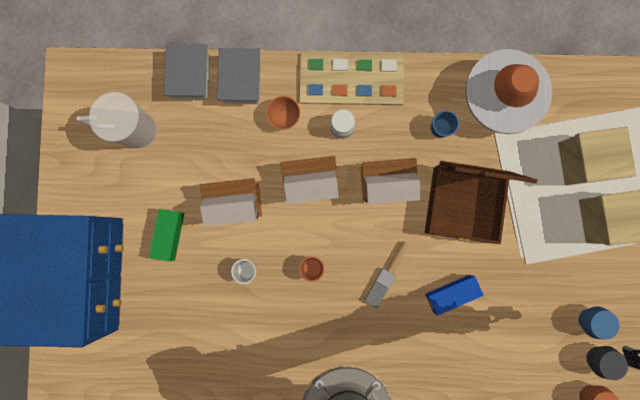

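View pics/side0.png

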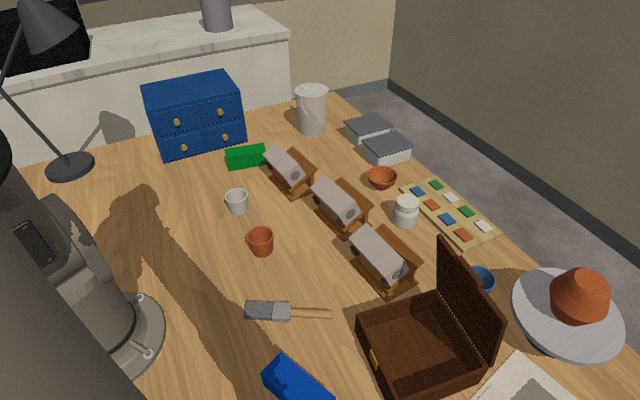

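Top view, up = +x and left = +y: cream props on cradles at (229,207), (310,185) and (391,187), scrap box at (467,203) with its lid up at (487,170). Look-alikes: blue bar (455,295), green bar (166,235), grey blocks (186,70)/(239,75). I choose the three cream ones on wooden cradles.

```bash
cat > h.py <<'E'
import cv2,numpy as np
from scipy.spatial.transform import Rotation as R
from station import bot
def rot(c):
    q=np.array(c["attitude"]); return R.from_quat(q[[1,2,3,0]]).as_matrix()
def ray(c,uv):
    p=cv2.undistortPoints(np.array(uv,float).reshape(-1,1,2),c["K"],c["dist_coeffs"])[:,0]
    return np.c_[p,np.ones(len(p))]@rot(c).T
def onz(c,uv,z):
    d=ray(c,uv); e=np.array(c["eye"]); z=np.atleast_1d(z); return e+d*((z-e[2])/d[:,2])[:,None]
def proj(c,X):
    X=np.array(X,float).reshape(-1,3); m=rot(c).T
    return cv2.projectPoints(X,cv2.Rodrigues(m)[0],-m@np.array(c["eye"]),c["K"],c["dist_coeffs"])[0][:,0]
E
python3 - <<'E'
from h import *
c=bot.read_camera("top"); im=c["img"]; np.savez("top0.npz",img=im)
hsv=cv2.cvtColor(im,cv2.COLOR_RGB2HSV)
m=((hsv[...,1]<60)&(hsv[...,2]>110)).astype(np.uint8); m[:140]=0;m[250:]=0
m=cv2.morphologyEx(m,cv2.MORPH_OPEN,np.ones((3,3)))
cs,_=cv2.findContours(m,cv2.RETR_EXTERNAL,cv2.CHAIN_APPROX_NONE)
for k in cs:
    if 800<cv2.contourArea(k)<4000 and k[:,0,0].max()<430:
        b=cv2.boxPoints(cv2.minAreaRect(k)); b=b[np.argsort(b[:,1])]
        hi=b[:2][np.argsort(b[:2,0])];lo=b[2:][np.argsort(b[2:,0])]
        # upper edge z=.109+.027*sin25, lower -
        P=onz(c,np.r_[hi,lo],[.1204,.1204,.0976,.0976]); print(np.r_[hi,lo].round(1).tolist(),'\n',P.round(4)[:,:2].tolist(),'ctr',P.mean(0).round(4),'len',np.linalg.norm(P[0]-P[1]).round(4),np.linalg.norm(P[2]-P[3]).round(4),np.linalg.norm(P[0]-P[2]).round(4),'yaw',[np.degrees(np.arctan2(-(P[i]-P[i+1])[0],(P[i]-P[i+1])[1])).round(2) for i in(0,2)])
cv2.imwrite("pics/crop1.png",cv2.resize(im[145:255,190:545,::-1],(792,246),interpolation=cv2.INTER_CUBIC))
E
```

```text
[[199.0, 199.1999969482422], [253.89999389648438, 193.10000610351562], [202.0, 226.0], [256.8999938964844, 219.89999389648438]] 
 [[0.5433, 0.3753], [0.5606, 0.2408], [0.4779, 0.3714], [0.4955, 0.2349]] ctr [0.5193 0.3056 0.109 ] len 0.1356 0.1377 0.0694 yaw [np.float64(7.33), np.float64(7.33)]
[[365.6000061035156, 177.0], [418.5, 173.10000610351562], [367.6000061035156, 203.6999969482422], [420.5, 199.8000030517578]] 
 [[0.6051, -0.0329], [0.6169, -0.1629], [0.5407, -0.0405], [0.5527, -0.1724]] ctr [ 0.5789 -0.1022  0.109 ] len 0.1305 0.1325 0.0687 yaw [np.float64(5.23), np.float64(5.22)]
[[282.8999938964844, 176.6999969482422], [335.0, 170.6999969482422], [286.0, 203.3000030517578], [338.1000061035156, 197.3000030517578]] 
 [[0.6024, 0.1704], [0.6192, 0.0425], [0.5383, 0.1632], [0.5554, 0.0334]] ctr [0.5788 0.1024 0.109 ] len 0.129 0.131 0.0684 yaw [np.float64(7.52), np.float64(7.51)]
```

View pics/crop1.png

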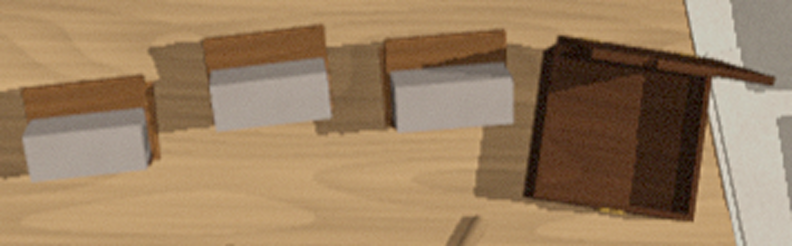

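The crop shows each prop's lit top face with a shaded back face above it (to be excluded), and the box rim with near corners at about (425,233) and (501,243), tab at (463,239). The choice holds.

```bash
python3 - <<'E'
from h import *
c=bot.read_camera("top"); im=c["img"]
g=cv2.cvtColor(im,cv2.COLOR_RGB2GRAY); hsv=cv2.cvtColor(im,cv2.COLOR_RGB2HSV)
for u in (225,310,392): print(u,g[160:232,u-1:u+2].mean(1).astype(int).tolist())
m0=((hsv[...,1]<60)&(g>90)); m0[:140]=0;m0[250:]=0;m0[:,430:]=0
v=g[m0]
for th in (128,138,145):
  m=cv2.morphologyEx((m0&(g>th)).astype(np.uint8),cv2.MORPH_OPEN,np.ones((3,3)))
  cs,_=cv2.findContours(m,cv2.RETR_EXTERNAL,cv2.CHAIN_APPROX_NONE)
  for k in cs:
    if 500<cv2.contourArea(k)<4000:
        b=cv2.boxPoints(cv2.minAreaRect(k)); b=b[np.argsort(b[:,1])]
        hi=b[:2][np.argsort(b[:2,0])];lo=b[2:][np.argsort(b[2:,0])]
        P=onz(c,np.r_[hi,lo],[.1204,.1204,.0976,.0976]); f=lambda a:np.linalg.norm(a).round(4)
        print(th,'ctr',P.mean(0).round(4),'len',f(P[0]-P[1]),f(P[2]-P[3]),f(P[0]-P[2]),'yaw',np.degrees(np.arctan2(-(P[0]-P[1])[0],(P[0]-P[1])[1])).round(2))
B=onz(c,[[425.3,233.1],[500.6,243.4],[434.3,167.4],[463,239]],.066); print(B.round(4))
a=B[0]-B[1]; print(np.linalg.norm(a),np.degrees(np.arctan2(-a[0],a[1])), np.linalg.norm(B[0]-B[2]))
s=bot.read_camera("side"); im=s["img"]
cv2.imwrite("pics/side1.png",cv2.resize(im[225:400,330:560,::-1],(788,600),interpolation=cv2.INTER_CUBIC))
E
```

```text
225 [152, 153, 153, 159, 162, 162, 158, 151, 152, 153, 156, 157, 157, 155, 154, 158, 160, 160, 163, 163, 147, 104, 87, 97, 92, 88, 91, 90, 89, 92, 93, 99, 94, 89, 90, 91, 114, 129, 127, 126, 126, 124, 125, 141, 159, 163, 162, 162, 161, 162, 161, 161, 160, 162, 161, 160, 161, 159, 160, 159, 162, 160, 159, 158, 158, 161, 158, 149, 151, 158, 158, 162]
310 [102, 92, 90, 92, 91, 90, 91, 95, 98, 94, 88, 87, 89, 109, 126, 128, 126, 126, 124, 125, 148, 163, 162, 162, 161, 163, 162, 161, 162, 161, 161, 160, 163, 160, 161, 160, 160, 160, 160, 160, 161, 159, 158, 161, 158, 150, 154, 159, 155, 153, 153, 157, 157, 159, 155, 153, 159, 163, 164, 162, 163, 166, 166, 165, 161, 163, 162, 161, 162, 162, 162, 161]
392 [91, 98, 95, 90, 90, 89, 90, 91, 94, 96, 95, 74, 54, 54, 78, 102, 110, 120, 129, 125, 125, 137, 153, 163, 163, 160, 161, 160, 162, 161, 161, 159, 160, 160, 159, 160, 158, 162, 159, 160, 161, 159, 158, 156, 160, 164, 162, 156, 156, 159, 158, 156, 157, 161, 158, 152, 155, 162, 168, 167, 164, 158, 153, 160, 158, 156, 155, 152, 150, 145, 147, 151]
128 ctr [0.5116 0.3062 0.109 ] len 0.133 0.1351 0.0556 yaw 7.0
128 ctr [ 0.5722 -0.1032  0.109 ] len 0.129 0.1311 0.0559 yaw 5.18
128 ctr [0.5721 0.1013 0.109 ] len 0.1293 0.1313 0.0562 yaw 7.48
138 ctr [0.5112 0.3058 0.109 ] len 0.1306 0.1327 0.0545 yaw 7.33
138 ctr [ 0.5717 -0.1033  0.109 ] len 0.1291 0.1311 0.0549 yaw 5.28
138 ctr [0.5714 0.1013 0.109 ] len 0.129 0.131 0.0547 yaw 7.63
145 ctr [0.5108 0.3063 0.109 ] len 0.1295 0.1316 0.0538 yaw 7.33
145 ctr [ 0.5712 -0.1032  0.109 ] len 0.1292 0.1312 0.0535 yaw 5.63
145 ctr [0.5712 0.101  0.109 ] len 0.128 0.13 0.0541 yaw 7.71
[[ 0.4699 -0.1913  0.066 ]
 [ 0.447  -0.3832  0.066 ]
 [ 0.6389 -0.2138  0.066 ]
 [ 0.4565 -0.2874  0.066 ]]
0.1933228932172704 -6.81267960129859 0.17047140970896157
```

View pics/side1.png

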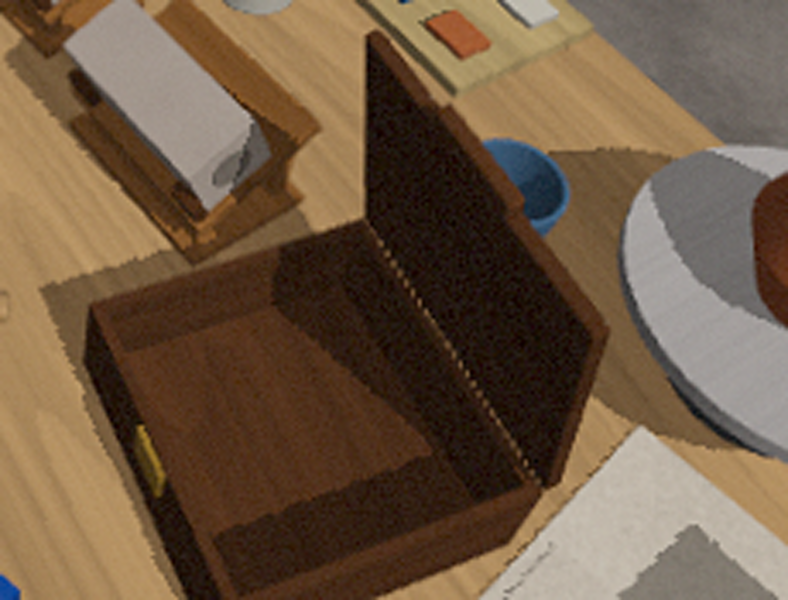

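```bash
python3 - <<'E'
from h import *
s=bot.read_camera("side");c=bot.read_camera("top")
f=lambda u,v:[330+u*230/788,225+v*175/600]
P=onz(s,[f(92,303),f(365,220),f(540,490)],.066); print('side: FL,BL,BR',P.round(4))
# lid: plane through left/right walls
yaw=np.radians(-7)
for yaw in np.radians([-6,-7.5]):
  ex=np.array([np.cos(yaw),np.sin(yaw),0]);ey=np.array([-np.sin(yaw),np.cos(yaw),0])
  for px,h in((f(372,35),P[1]),(f(605,330),P[2])):
    d=ray(s,[px])[0];e=np.array(s["eye"]);t=ey@(h-e)/(ey@d);X=e+d*t-h; print(np.degrees(yaw),X.round(4),'along x',ex@X,'z',X[2],'ang',np.degrees(np.arctan2(X[2],-ex@X)),np.hypot(ex@X,X[2]))
# top view: line fit of box dark rim vs table
im=c["img"];hsv=cv2.cvtColor(im,cv2.COLOR_RGB2HSV); g=cv2.cvtColor(im,cv2.COLOR_RGB2GRAY)
m=((g<75)).astype(np.uint8);m[:150]=0;m[260:]=0;m[:,:420]=0;m[:,545:]=0
m=cv2.morphologyEx(m,cv2.MORPH_CLOSE,np.ones((3,3)))
k=max(cv2.findContours(m,cv2.RETR_EXTERNAL,cv2.CHAIN_APPROX_NONE)[0],key=cv2.contourArea)
a=cv2.approxPolyDP(k,3,True)[:,0]; print(a.tolist()); print(onz(c,a,.066).round(4)[:,:2].tolist())
E
```

```text
side: FL,BL,BR [[ 0.4731 -0.2019  0.066 ]
 [ 0.6498 -0.2277  0.066 ]
 [ 0.6237 -0.4056  0.066 ]]
-6.000000000000001 [-0.0372  0.0039  0.1765] along x -0.03740713737598373 z 0.17654217578697795 ang 78.03666456773769 0.18046172380387465
-6.000000000000001 [-0.0329  0.0035  0.1772] along x -0.033056425792068106 z 0.1772181108205822 ang 79.43406490810739 0.18027475166800996
-7.499999999999999 [-0.0362  0.0048  0.1753] along x -0.036487226545370385 z 0.1752581687779282 ang 78.23951051133521 0.17901604236594537
-7.499999999999999 [-0.0311  0.0041  0.1749] along x -0.031401070709099754 z 0.17490635338859678 ang 79.822070077403 0.177702728446624
[[440, 161], [433, 168], [424, 232], [500, 242], [508, 179], [536, 180], [507, 171]]
[[0.6557, -0.2284], [0.6373, -0.2104], [0.4727, -0.188], [0.4505, -0.3817], [0.6122, -0.4032], [0.6108, -0.4753], [0.6328, -0.4008]]
```

Request:
jog_arm(deltas=[[0.0228,0.042,0,0,0,0.13,1],[0.0228,0.042,0,0,0,0.13,1],[0.0228,0.042,0,0,0,0.13,1],[0.0228,0.042,0,0,0,0.13,1],[0.0228,0.042,0,0,0,0.13,1],[0.0228,0.042,0,0,0,0.13,1],[0.0228,0.042,0,0,0,0.13,1],[0.0228,0.042,0,0,0,0.13,1],[0.0228,0.042,0,0,0,0.13,1],[0.0228,0.042,0,0,0,0.13,1]], newtons=80)

```text
t: 1.35
eef_pos: [0.4713, -0.2082, 0.2537]
tool_rot: [0.0, 0.67, 0.742, 0.0]
contact_force: [0.3, -0.3, 0.7]
gripper_width: 1.002
grasp_force: 0.0
```

Request:
jog_arm(deltas=[[0.0137,0.0206,-0.0146,0.0082,-0.0868,0,1],[0.0137,0.0206,-0.0146,0.0082,-0.0868,0,1],[0.0137,0.0206,-0.0146,0.0082,-0.0868,0,1],[0.0137,0.0206,-0.0146,0.0082,-0.0868,0,1],[0.0137,0.0206,-0.0146,0.0082,-0.0868,0,1],[0,0,0,0,0,0,1]])

```text
t: 1.95
eef_pos: [0.5371, -0.104, 0.1778]
tool_rot: [0.144, 0.655, 0.724, 0.16]
contact_force: [0.0, -0.0, -0.9]
gripper_width: 0.996
grasp_force: 0.0
```

```bash
cat >> h.py <<'E'
TOP={'A':((.511,.306,.109),7.2),'B':((.5714,.1013,.109),7.6),'C':((.5715,-.1033,.109),5.4)}
def tgt(k,back=0.,depth=.023):
    T,yaw=TOP[k]; Rm=R.from_euler('z',yaw,degrees=True)*R.from_euler('y',-25,degrees=True)
    p=np.array(T)+Rm.apply([0,0,1])*(back-depth)
    return p, Rm*R.from_matrix(np.array([[0,1,0],[1,0,0],[0,0,-1]],float))
def now():
    o=bot.get_obs(); q=np.array(o["tool_rot"]); return o,np.array(o["eef_pos"]),R.from_quat(q[[1,2,3,0]])
def err(p,Rt):
    o,e,Rn=now(); print('t',round(o['t'],2),'pos',e.round(4),'d',(p-e).round(4),'rot',(Rt*Rn.inv()).as_rotvec().round(4),'F',o['contact_force'].round(2),'M',o['torque'].round(3),'w',round(o['gripper_width'],3),'g',round(o['grasp_force'],1))
E
python3 - <<'E'
from h import *
err(*tgt('C',.1)); print(bot.get_obs()['q'].round(2))
E
```

```text
t 1.95 pos [ 0.5371 -0.104   0.1778] d [ 0.0021 -0.0023  0.0009] rot [-0.0004 -0.0035 -0.0064] F [ 0.02 -0.04 -0.88] M [-0.069  0.547  0.008] w 0.996 g 0.0
[ 0.57  0.25 -0.49  2.2   0.09  0.3   0.13]
```

Request:
jog_arm(deltas=[[0.0088,0.0003,-0.018,0,-0.001,-0.001,1],[0.0088,0.0003,-0.018,0,-0.001,-0.001,1],[0.0088,0.0003,-0.018,0,-0.001,-0.001,1],[0.0088,0.0003,-0.018,0,-0.001,-0.001,1],[0.0088,0.0003,-0.018,0,0,-0.001,1],[0,0,0,0,0,0,1]])

```text
t: 2.55
eef_pos: [0.5769, -0.1078, 0.1003]
tool_rot: [0.147, 0.658, 0.722, 0.157]
contact_force: [-0.7, 0.9, -0.1]
gripper_width: 0.999
grasp_force: 0.0
```

Request:
jog_arm(deltas=[[0,0,0,0,0,0,0.5],[0,0,0,0,0,0,0.3],[0,0,0,0,0,0,0.1],[0,0,0,0,0,0,0],[0,0,0,0,0,0,0],[0,0,0,0,0,0,0]])

```text
t: 3.15
eef_pos: [0.5766, -0.1071, 0.1022]
tool_rot: [0.148, 0.658, 0.722, 0.158]
contact_force: [-4.3, 0.0, 6.4]
gripper_width: 0.615
grasp_force: 84.1
```

```bash
python3 - <<'E'
from h import *
err(*tgt('C'))
E
```

```text
t 3.15 pos [ 0.5766 -0.1071  0.1022] d [ 0.0046  0.0047 -0.014 ] rot [ 0.0056 -0.0003  0.0031] F [-4.27  0.    6.42] M [-0.204  0.757 -0.081] w 0.615 g 84.1
```

```bash
python3 - <<'E'
from h import *
print(bot.get_obs()['q'].round(3))
E
```

```text
[ 0.502  0.447 -0.454  2.166  0.651  0.172 -0.4  ]
```

Request:
jog_arm(deltas=[[-0.0105,-0.001,0.0227,0,0,0,0],[-0.0105,-0.001,0.0227,0,0,0,0],[-0.0105,-0.001,0.0227,0,0,0,0],[-0.0105,-0.001,0.0227,0,0,0,0],[-0.01,0,0.01,-0.0082,0.0868,0,0],[-0.01,0,0.01,-0.0082,0.0868,0,0],[-0.01,0,0.01,-0.0082,0.0868,0,0],[-0.01,0,0.01,-0.0082,0.0868,0,0],[-0.01,0,0.01,-0.0082,0.0868,0,0],[0,0,0,0,0,0,0]])

```text
t: 4.15
eef_pos: [0.4853, -0.1096, 0.2428]
tool_rot: [0.001, 0.673, 0.74, -0.001]
contact_force: [0.8, -0.4, -4.0]
gripper_width: 0.617
grasp_force: 88.0
```

```bash
cat >> h.py <<'E'
def feel(n=6):
    r=[]
    for _ in range(n):
        o,e,Rn=now(); r.append(np.r_[o['contact_force'],o['torque']]); bot.read_camera("top")
    print('t',round(o['t'],2),'pos',e.round(4),'y',Rn.as_matrix()[:,1].round(3),'z',Rn.as_matrix()[:,2].round(3),'F,M',np.mean(r,0).round(3),'sd',np.std(r,0)[3:].round(3),'w',round(o['gripper_width'],3))
E
python3 -c "
from h import *
feel(2)"
```

```text
t 4.2 pos [ 0.485  -0.1098  0.2419] y [0.995 0.095 0.001] z [ 0.001 -0.004 -1.   ] F,M [ 0.319  0.07  -4.275  0.017 -0.046  0.01 ] sd [0.016 0.007 0.002] w 0.619
```

Request:
jog_arm(deltas=[[0,0,0,0.13,0.012,0,0],[0,0,0,0.13,0.012,0,0],[0,0,0,0.13,0.012,0,0],[0,0,0,0,0,0,0],[0,0,0,0,0,0,0],[0,0,0,0,0,0,0],[0,0,0,0,0,0,0],[0,0,0,0,0,0,0],[0,0,0,0,0,0,0],[0,0,0,0,0,0,0]])

```text
t: 5.25
eef_pos: [0.4846, -0.1101, 0.2421]
tool_rot: [-0.142, 0.66, 0.726, 0.129]
contact_force: [0.9, 0.0, -3.7]
gripper_width: 0.618
grasp_force: 87.9
```

```bash
python3 -c "
from h import *
feel()"
```

```text
t 5.5 pos [ 0.4846 -0.1105  0.2419] y [ 0.996  0.094 -0.   ] z [-0.036  0.376 -0.926] F,M [ 0.048  0.047 -4.116 -0.789 -0.092  0.009] sd [0.041 0.019 0.03 ] w 0.618
```

Request:
jog_arm(deltas=[[0,0,0,-0.13,-0.012,0,0],[0,0,0,-0.13,-0.012,0,0],[0,0,0,-0.13,-0.012,0,0],[0,0,0,-0.13,-0.012,0,0],[0,0,0,-0.13,-0.012,0,0],[0,0,0,-0.13,-0.012,0,0],[0,0,0,0,0,0,0],[0,0,0,0,0,0,0],[0,0,0,0,0,0,0],[0,0,0,0,0,0,0]])

```text
t: 6.55
eef_pos: [0.4844, -0.1122, 0.242]
tool_rot: [0.144, 0.662, 0.724, -0.133]
contact_force: [-0.6, -0.1, -4.5]
gripper_width: 0.614
grasp_force: 87.7
```

Request:
jog_arm(deltas=[[0,0,0,0,0,0,0],[0,0,0,0,0,0,0],[0,0,0,0,0,0,0]])

```text
t: 6.85
eef_pos: [0.4845, -0.1108, 0.242]
tool_rot: [0.145, 0.66, 0.725, -0.133]
contact_force: [0.4, -0.3, -5.1]
gripper_width: 0.621
grasp_force: 87.7
```

```bash
python3 -c "
from h import *
feel()"
```

```text
t 7.1 pos [ 0.4845 -0.1104  0.242 ] y [ 0.996  0.093 -0.002] z [ 0.034 -0.384 -0.922] F,M [ 0.483  0.238 -4.767  0.776  0.068  0.011] sd [0.034 0.023 0.029] w 0.612
```

Request:
jog_arm(deltas=[[0,0,0,0.1,0.009,0,0],[0,0,0,0.1,0.009,0,0],[0,0,0,0.1,0.009,0,0],[0,0,0,0.09,0.009,0,0],[0,0,0,0,0,0,0],[0,0,0,0,0,0,0],[0,0,0,0,0,0,0],[0,0,0,0,0,0,0]])

```text
t: 7.95
eef_pos: [0.4845, -0.1091, 0.242]
tool_rot: [0.002, 0.672, 0.74, -0.002]
contact_force: [0.2, 0.0, -4.2]
gripper_width: 0.617
grasp_force: 87.9
```

```bash
python3 -c "
from h import *
feel()"
```

```text
t 8.2 pos [ 0.4846 -0.11    0.242 ] y [ 0.996  0.095 -0.001] z [-0.001 -0.005 -1.   ] F,M [ 8.900e-02 -2.330e-01 -4.276e+00 -1.800e-02 -2.000e-03 -1.600e-02] sd [0.035 0.027 0.019] w 0.614
```

Request:
jog_arm(deltas=[[0,0,0,0.13,0.012,0,0],[0,0,0,0.13,0.012,0,0],[0,0,0,0.13,0.012,0,0],[0,0,0,0,0,0,0],[0,0,0,0,0,0,0],[0,0,0,0,0,0,0],[0,0,0,-0.13,-0.012,0,0],[0,0,0,-0.13,-0.012,0,0],[0,0,0,-0.13,-0.012,0,0],[0,0,0,0,0,0,0]])

```text
t: 9.25
eef_pos: [0.4849, -0.1042, 0.2439]
tool_rot: [0.004, 0.669, 0.743, -0.002]
contact_force: [-0.1, 2.3, -3.8]
gripper_width: 0.618
grasp_force: 87.7
```

Request:
jog_arm(deltas=[[0,0,0,0,0,0,0],[0,0,0,0,0,0,0],[0,0,0,0,0,0,0]])

```text
t: 9.55
eef_pos: [0.4843, -0.1118, 0.2415]
tool_rot: [0.0, 0.674, 0.739, -0.002]
contact_force: [0.5, 0.2, -4.6]
gripper_width: 0.613
grasp_force: 87.7
```

```bash
python3 -c "
from h import *
feel()"
```

```text
t 9.8 pos [ 0.4845 -0.111   0.2417] y [ 0.996  0.092 -0.002] z [-0.001 -0.004 -1.   ] F,M [ 1.670e-01  9.000e-03 -4.672e+00 -4.000e-03 -3.000e-03 -1.000e-03] sd [0.02  0.032 0.023] w 0.621
```

Request:
jog_arm(deltas=[[0.01,0,-0.01,0.0082,-0.0868,0,0],[0.01,0,-0.01,0.0082,-0.0868,0,0],[0.01,0,-0.01,0.0082,-0.0868,0,0],[0.01,0,-0.01,0.0082,-0.0868,0,0],[0.01,0,-0.01,0.0082,-0.0868,0,0],[0.0105,0.001,-0.0227,0,0,0,0],[0.0105,0.001,-0.0227,0,0,0,0],[0.0105,0.001,-0.0227,0,0,0,0],[0,0,0,0,0,0,0]])

```text
t: 10.75
eef_pos: [0.5653, -0.1066, 0.121]
tool_rot: [0.145, 0.658, 0.723, 0.157]
contact_force: [-0.1, 0.3, -4.8]
gripper_width: 0.615
grasp_force: 87.7
```

```bash
python3 - <<'E'
from h import *
q=np.array([.148,.658,.722,.158]); R0=R.from_quat(q[[1,2,3,0]])
err(np.array([.5766,-.1071,.1022]),R0); print(bot.get_obs()['q'].round(3))
E
```

```text
t 10.75 pos [ 0.5653 -0.1066  0.121 ] d [ 0.0113 -0.0005 -0.0188] rot [-0.0024 -0.0065 -0.002 ] F [-0.06  0.3  -4.79] M [-0.045  0.91   0.018] w 0.615 g 87.7
[ 0.584  0.413 -0.543  2.172  0.587  0.22  -0.332]
```

Request:
jog_arm(deltas=[[0.0045,0,-0.0075,0,-0.003,0,0],[0.0038,0,-0.006,0,-0.003,0,0],[0.0025,0,-0.0045,0,0,0,0],[0.0007,0,-0.0013,0,0,0,0],[0,0,0,0,0,0,0],[0,0,0,0,0,0,0]])

```text
t: 11.35
eef_pos: [0.5775, -0.1077, 0.105]
tool_rot: [0.149, 0.657, 0.721, 0.16]
contact_force: [0.0, -0.1, -4.5]
gripper_width: 0.617
grasp_force: 92.3
```

```bash
python3 - <<'E'
from h import *
q=np.array([.148,.658,.722,.158]); R0=R.from_quat(q[[1,2,3,0]])
err(np.array([.5766,-.1071,.1022]),R0)
E
```

```text
t 11.35 pos [ 0.5775 -0.1077  0.105 ] d [-0.0009  0.0006 -0.0028] rot [-0.0013  0.0048 -0.    ] F [ 0.02 -0.12 -4.51] M [-0.112  0.845 -0.028] w 0.617 g 92.3
```

Request:
jog_arm(deltas=[[-0.0005,0.0003,-0.0014,0,0.002,0,0],[-0.0004,0.0003,-0.0014,0,0.002,0,0],[0,0,-0.0006,0,0,0,0],[0,0,0,0,0,0,0]])

```text
t: 11.75
eef_pos: [0.5777, -0.1069, 0.102]
tool_rot: [0.148, 0.657, 0.721, 0.159]
contact_force: [1.2, -1.0, 1.6]
gripper_width: 0.619
grasp_force: 92.8
```

```bash
python3 - <<'E'
from h import *
q=np.array([.148,.658,.722,.158]); R0=R.from_quat(q[[1,2,3,0]])
err(np.array([.5766,-.1071,.1022]),R0)
E
```

```text
t 11.75 pos [ 0.5777 -0.1069  0.102 ] d [-0.0011 -0.0002  0.0002] rot [-0.0014  0.0028 -0.0006] F [ 1.17 -0.96  1.61] M [-0.041  0.043  0.105] w 0.619 g 92.8
```

Request:
jog_arm(deltas=[[-0.0013,0,-0.0006,0,0,0,0],[0,0,0,0,0,0,0.7],[0,0,0,0,0,0,1],[0,0,0,0,0,0,1],[0,0,0,0,0,0,1],[-0.0105,-0.001,0.0227,0,0,0,1],[-0.0105,-0.001,0.0227,0,0,0,1],[-0.0105,-0.001,0.0227,0,0,0,1],[-0.0105,-0.001,0.0227,0,0,0,1],[0,0,0,0,0,0,1]])

```text
t: 12.75
eef_pos: [0.5334, -0.112, 0.1935]
tool_rot: [0.149, 0.658, 0.721, 0.159]
contact_force: [0.3, 0.0, 0.1]
gripper_width: 1.0
grasp_force: 0.0
```

```bash
python3 - <<'E'
from h import *
p,Rt=tgt('B',.1,.012); err(p,Rt)
E
```

```text
t 12.75 pos [ 0.5334 -0.112   0.1935] d [ 0.0011  0.2084 -0.0047] rot [0.0059 0.0037 0.043 ] F [0.34 0.   0.06] M [-0.08   0.392 -0.003] w 1.0 g 0.0
```

Request:
jog_arm(deltas=[[0.0002,0.0417,-0.001,0.001,0.001,0.0086,1],[0.0002,0.0417,-0.001,0.001,0.001,0.0086,1],[0.0002,0.0417,-0.001,0.001,0.001,0.0086,1],[0.0002,0.0417,-0.001,0.001,0.001,0.0086,1],[0.0002,0.0417,-0.001,0.001,0.001,0.0086,1],[0,0,0,0,0,0,1]])

```text
t: 13.35
eef_pos: [0.534, 0.1064, 0.1867]
tool_rot: [0.139, 0.638, 0.739, 0.165]
contact_force: [0.3, -0.8, 0.1]
gripper_width: 1.0
grasp_force: 0.0
```

```bash
python3 - <<'E'
from h import *
p,Rt=tgt('B',.1,.012); err(p,Rt);print(bot.get_obs()['q'].round(3))
c=bot.read_camera("top"); im=c["img"]
g=cv2.cvtColor(im,cv2.COLOR_RGB2GRAY); hsv=cv2.cvtColor(im,cv2.COLOR_RGB2HSV)
m=((hsv[...,1]<60)&(g>138)); m[:140]=0;m[250:]=0;m[:,430:]=0;m[:,:345]=0
m=cv2.morphologyEx(m.astype(np.uint8),cv2.MORPH_OPEN,np.ones((3,3)))
for k in cv2.findContours(m,cv2.RETR_EXTERNAL,cv2.CHAIN_APPROX_NONE)[0]:
    if cv2.contourArea(k)<500: continue
    b=cv2.boxPoints(cv2.minAreaRect(k)); b=b[np.argsort(b[:,1])]
    hi=b[:2][np.argsort(b[:2,0])];lo=b[2:][np.argsort(b[2:,0])]
    P=onz(c,np.r_[hi,lo],[.1204,.1204,.0976,.0976]); f=lambda a:np.linalg.norm(a).round(4)
    print('ctr',P.mean(0).round(4),'len',f(P[0]-P[1]),f(P[2]-P[3]),f(P[0]-P[2]),'yaw',np.degrees(np.arctan2(-(P[0]-P[1])[0],(P[0]-P[1])[1])).round(2))
cv2.imwrite("pics/c2.png",cv2.resize(im[140:250,260:440,::-1],(720,440),interpolation=cv2.INTER_CUBIC))
E
```

```text
t 13.35 pos [0.534  0.1064 0.1867] d [ 0.0006 -0.01    0.0021] rot [-0.0039 -0.0022 -0.0154] F [ 0.33 -0.84  0.08] M [-0.048  0.453  0.019] w 1.0 g 0.0
[ 0.292  0.261 -0.726  2.198  0.727  0.406 -0.859]
ctr [ 0.5719 -0.1032  0.109 ] len 0.1292 0.1312 0.0555 yaw 5.39
```

View pics/c2.png

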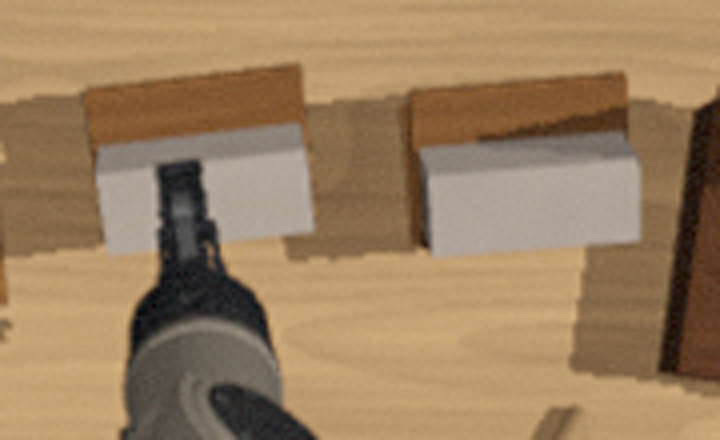

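The picture shows C seated back square (crop (530,195)) and the open gripper over B, a few mm left of its middle (crop (180,180)).

Request:
jog_arm(deltas=[[0.0084,-0.001,-0.0181,0,0,0,1],[0.0084,-0.001,-0.0181,0,0,0,1],[0.0084,-0.001,-0.0181,0,0,0,1],[0.0084,-0.001,-0.0181,0,0,0,1],[0,0,0,0,0,0,1],[0,0,0,0,0,0,1]])

```text
t: 14.0
eef_pos: [0.5675, 0.093, 0.1134]
tool_rot: [0.14, 0.643, 0.735, 0.161]
contact_force: [-0.4, 0.3, 0.5]
gripper_width: 1.003
grasp_force: 0.0
```

```bash
python3 - <<'E'
from h import *
p,Rt=tgt('B',0,.018); err(p,Rt);print(bot.get_obs()['q'].round(3))
E
```

```text
t 14.0 pos [0.5675 0.093  0.1134] d [ 0.0115  0.0093 -0.0207] rot [-0.0001 -0.0057 -0.0016] F [-0.44  0.25  0.55] M [-0.054  0.437  0.014] w 1.003 g 0.0
[ 0.113  0.411 -0.497  2.193  1.073  0.3   -1.169]
```

Request:
jog_arm(deltas=[[0.0057,0.0046,-0.0103,0,-0.003,0,1],[0.0057,0.0046,-0.0103,0,-0.003,0,1],[0,0,0,0,0,0,1],[0,0,0,0,0,0,1]])

```text
t: 14.4
eef_pos: [0.5792, 0.1026, 0.0941]
tool_rot: [0.143, 0.642, 0.735, 0.164]
contact_force: [-0.3, -0.3, 1.0]
gripper_width: 1.003
grasp_force: 0.0
```

Request:
jog_arm(deltas=[[0,0,0,0,0,0,0.5],[0,0,0,0,0,0,0.3],[0,0,0,0,0,0,0.1],[0,0,0,0,0,0,0],[0,0,0,0,0,0,0],[0,0,0,0,0,0,0]])

```text
t: 15.0
eef_pos: [0.5796, 0.1026, 0.0942]
tool_rot: [0.143, 0.642, 0.735, 0.164]
contact_force: [-2.3, -1.3, 5.8]
gripper_width: 0.625
grasp_force: 82.3
```

```bash
python3 - <<'E'
from h import *
p,Rt=tgt('B',0,.018); err(p,Rt);print(bot.get_obs()['q'].round(3),bot.get_obs()['tool_rot'].round(4))
E
```

```text
t 15.0 pos [0.5796 0.1026 0.0942] d [-0.0007 -0.0003 -0.0016] rot [-0.0005  0.0032 -0.0017] F [-2.26 -1.25  5.83] M [-0.125  0.565 -0.034] w 0.625 g 82.3
[ 0.031  0.454 -0.421  2.181  1.213  0.273 -1.32 ] [0.1435 0.6422 0.7348 0.1642]
```

Request:
jog_arm(deltas=[[-0.0105,-0.0014,0.0227,0,0,0,0],[-0.0105,-0.0014,0.0227,0,0,0,0],[-0.0105,-0.0014,0.0227,0,0,0,0],[-0.0105,-0.0014,0.0227,0,0,0,0],[-0.01,0,0.01,-0.0115,0.0865,0,0],[-0.01,0,0.01,-0.0115,0.0865,0,0],[-0.01,0,0.01,-0.0115,0.0865,0,0],[-0.01,0,0.01,-0.0115,0.0865,0,0],[-0.01,0,0.01,-0.0115,0.0865,0,0],[0,0,0,0,0,0,0]])

```text
t: 16.0
eef_pos: [0.488, 0.0974, 0.2347]
tool_rot: [-0.0, 0.658, 0.753, 0.002]
contact_force: [-0.1, 0.3, -5.7]
gripper_width: 0.626
grasp_force: 89.4
```

Request:
jog_arm(deltas=[[0,0,0,0.129,0.017,0,0],[0,0,0,0.129,0.017,0,0],[0,0,0,0.129,0.017,0,0],[0,0,0,0,0,0,0],[0,0,0,0,0,0,0],[0,0,0,0,0,0,0],[0,0,0,0,0,0,0],[0,0,0,0,0,0,0],[0,0,0,0,0,0,0],[0,0,0,0,0,0,0]])

```text
t: 17.0
eef_pos: [0.4873, 0.0977, 0.2343]
tool_rot: [-0.145, 0.645, 0.739, 0.129]
contact_force: [0.3, -0.4, -5.1]
gripper_width: 0.624
grasp_force: 89.2
```

```bash
python3 -c "
from h import *
feel()"
```

```text
t 17.25 pos [0.4874 0.0972 0.2342] y [0.991 0.133 0.003] z [-0.048  0.379 -0.924] F,M [-0.029  0.078 -4.862 -0.758 -0.114 -0.01 ] sd [0.26  0.033 0.046] w 0.621
```

Request:
jog_arm(deltas=[[0,0,0,-0.129,-0.017,0,0],[0,0,0,-0.129,-0.017,0,0],[0,0,0,-0.129,-0.017,0,0],[0,0,0,-0.129,-0.017,0,0],[0,0,0,-0.129,-0.017,0,0],[0,0,0,-0.129,-0.017,0,0],[0,0,0,0,0,0,0],[0,0,0,0,0,0,0],[0,0,0,0,0,0,0],[0,0,0,0,0,0,0]])

```text
t: 18.3
eef_pos: [0.4877, 0.0954, 0.2343]
tool_rot: [0.145, 0.647, 0.738, -0.127]
contact_force: [0.6, 0.1, -5.4]
gripper_width: 0.622
grasp_force: 87.9
```

Request:
jog_arm(deltas=[[0,0,0,0,0,0,0],[0,0,0,0,0,0,0],[0,0,0,0,0,0,0]])

```text
t: 18.6
eef_pos: [0.4874, 0.0968, 0.2343]
tool_rot: [0.146, 0.646, 0.739, -0.127]
contact_force: [0.2, 0.8, -4.6]
gripper_width: 0.619
grasp_force: 87.9
```

```bash
python3 -c "
from h import *
feel()"
```

```text
t 18.85 pos [0.4873 0.0973 0.2342] y [0.991 0.135 0.001] z [ 0.052 -0.375 -0.925] F,M [-0.318  0.38  -5.025  0.716  0.11   0.007] sd [0.258 0.051 0.016] w 0.621
```

Request:
jog_arm(deltas=[[0,0,0,0.1,0.013,0,0],[0,0,0,0.1,0.013,0,0],[0,0,0,0.1,0.013,0,0],[0,0,0,0.087,0.012,0,0],[0,0,0,0,0,0,0],[0,0,0,0,0,0,0],[0,0,0,0,0,0,0]])

```text
t: 19.6
eef_pos: [0.487, 0.0983, 0.2342]
tool_rot: [0.001, 0.657, 0.754, 0.001]
contact_force: [-0.2, 1.4, -4.9]
gripper_width: 0.62
grasp_force: 87.8
```

```bash
python3 -c "
from h import *
feel()"
```

```text
t 19.85 pos [0.4872 0.0981 0.2342] y [0.991 0.136 0.002] z [ 0.002  0.001 -1.   ] F,M [-3.400e-01  3.250e-01 -4.386e+00  1.900e-02 -8.000e-03 -3.000e-03] sd [0.253 0.068 0.032] w 0.622
```

Request:
jog_arm(deltas=[[0,0,0,0.129,0.017,0,0],[0,0,0,0.129,0.017,0,0],[0,0,0,0,0,0,0],[0,0,0,0,0,0,0],[0,0,0,0,0,0,0],[0,0,0,0,0,0,0],[0,0,0,0,0,0,0],[0,0,0,-0.086,-0.011,0,0],[0,0,0,-0.086,-0.011,0,0],[0,0,0,-0.086,-0.012,0,0]])

```text
t: 20.9
eef_pos: [0.4875, 0.0979, 0.2347]
tool_rot: [0.002, 0.658, 0.753, 0.001]
contact_force: [0.4, 0.1, -4.4]
gripper_width: 0.624
grasp_force: 86.5
```

Request:
jog_arm(deltas=[[0,0,0,0,0,0,0],[0,0,0,0,0,0,0],[0,0,0,0,0,0,0]])

```text
t: 21.2
eef_pos: [0.4873, 0.0966, 0.2339]
tool_rot: [-0.001, 0.658, 0.753, 0.001]
contact_force: [0.2, -0.7, -4.4]
gripper_width: 0.627
grasp_force: 86.5
```

```bash
python3 -c "
from h import *
feel()"
```

```text
t 21.45 pos [0.4874 0.0965 0.234 ] y [0.991 0.132 0.002] z [ 0.001  0.002 -1.   ] F,M [ 5.200e-02 -1.940e-01 -4.723e+00 -4.100e-02  4.000e-03  2.200e-02] sd [0.246 0.045 0.034] w 0.627
```

```bash
python3 -c "
from h import *
r=[]
for _ in range(24):
    o=bot.get_obs(); r.append([o['torque'][0],o['contact_force'][1],o['eef_pos'][1]*1000,o['joint_torque'][4]*10]); bot.read_camera('top')
r=np.array(r);print(o['t'],r.T.round(2).tolist(),r.mean(0))"
```

```text
22.65 [[0.35, 0.24, -0.06, -0.28, -0.29, 0.02, 0.3, 0.37, 0.04, -0.21, -0.35, -0.09, 0.26, 0.35, 0.13, -0.21, -0.42, -0.18, 0.18, 0.38, 0.24, -0.11, -0.39, -0.27], [0.18, -0.84, -1.51, 0.75, 0.83, 0.95, -0.69, -1.08, -0.8, -0.32, 0.22, 1.51, -0.23, 0.04, -0.68, -0.19, 0.51, 0.62, -0.21, -0.47, -0.89, -0.21, 1.04, 0.54], [96.62, 96.8, 96.94, 97.06, 97.15, 97.23, 97.24, 97.26, 97.32, 97.31, 97.3, 97.34, 97.33, 97.32, 97.29, 97.3, 97.27, 97.3, 97.29, 97.27, 97.28, 97.29, 97.26, 97.28], [-0.01, 0.06, 0.05, 0.15, 0.1, 0.11, 0.06, 0.05, 0.09, 0.09, 0.12, 0.1, 0.04, 0.06, 0.07, 0.1, 0.12, 0.08, 0.07, 0.05, 0.07, 0.08, 0.13, 0.1]] [-3.34343460e-04 -3.88974654e-02  9.72111666e+01  8.07903587e-02]
```

```bash
cat >> h.py <<'E'
def feel2(n=19):
    r=[]
    for _ in range(n):
        o,e,Rn=now(); r.append(np.r_[o['contact_force'],o['torque']]); bot.read_camera("top")
    r=np.array(r);print('t',round(o['t'],2),'z',Rn.as_matrix()[:,2].round(3),'F,M',r.mean(0).round(3),'Mx',r[:,3].round(2).tolist())
    t=np.arange(n)*.05
    best=min(((np.linalg.lstsq(A:=np.c_[np.ones(n),np.sin(w*t),np.cos(w*t)],r[:,3],rcond=None)) + (w,) for w in np.linspace(17,24,40)),key=lambda x:x[1][0] if len(x[1]) else 9)
    print('sinefit mean',best[0][0].round(3),'amp',np.hypot(*best[0][1:]).round(3),'w',best[-1])
E
```

Request:
jog_arm(deltas=[[0,0,0,0.129,0.017,0,0],[0,0,0,0.129,0.017,0,0],[0,0,0,0.129,0.017,0,0],[0,0,0,0,0,0,0],[0,0,0,0,0,0,0],[0,0,0,0,0,0,0],[0,0,0,0,0,0,0],[0,0,0,0,0,0,0],[0,0,0,0,0,0,0]])

```text
t: 23.6
eef_pos: [0.4872, 0.0981, 0.2344]
tool_rot: [-0.145, 0.645, 0.739, 0.129]
contact_force: [0.6, -0.2, -3.3]
gripper_width: 0.623
grasp_force: 85.9
```

```bash
python3 -c "
from h import *
feel2()"
```

```text
t 24.5 z [-0.048  0.379 -0.924] F,M [-7.200e-02 -1.300e-02 -4.647e+00 -7.970e-01 -9.600e-02 -3.000e-03] Mx [-1.05, -1.11, -0.63, -0.41, -0.63, -1.07, -1.18, -0.75, -0.38, -0.5, -0.91, -1.15, -0.89, -0.47, -0.44, -0.77, -1.16, -1.02, -0.6]
sinefit mean -0.772 amp 0.39 w 23.82051282051282
```

Request:
jog_arm(deltas=[[0,0,0,-0.129,-0.017,0,0],[0,0,0,-0.129,-0.017,0,0],[0,0,0,-0.129,-0.017,0,0],[0,0,0,-0.129,-0.017,0,0],[0,0,0,-0.129,-0.017,0,0],[0,0,0,-0.129,-0.017,0,0],[0,0,0,0,0,0,0],[0,0,0,0,0,0,0],[0,0,0,0,0,0,0],[0,0,0,0,0,0,0]])

```text
t: 25.55
eef_pos: [0.4877, 0.0954, 0.2343]
tool_rot: [0.145, 0.647, 0.738, -0.127]
contact_force: [-0.9, -1.1, -4.2]
gripper_width: 0.62
grasp_force: 85.4
```

```bash
python3 -c "
from h import *
bot.read_camera('top');bot.read_camera('top');bot.read_camera('top');bot.read_camera('top')
feel2()"
```

```text
t 26.65 z [ 0.052 -0.376 -0.925] F,M [ 4.000e-03 -1.410e-01 -4.784e+00  7.750e-01  1.170e-01  2.000e-03] Mx [0.79, 0.72, 0.7, 0.74, 0.83, 0.81, 0.75, 0.76, 0.83, 0.85, 0.71, 0.73, 0.73, 0.84, 0.79, 0.77, 0.76, 0.77, 0.84]
sinefit mean 0.778 amp 0.038 w 24.0
```

Request:
jog_arm(deltas=[[0,0,0,0.129,0.017,0,0],[0,0,0,0.129,0.017,0,0],[0,0,0,0.129,0.017,0,0],[0.01,0,-0.01,0.0115,-0.0865,0,0],[0.01,0,-0.01,0.0115,-0.0865,0,0],[0.01,0,-0.01,0.0115,-0.0865,0,0],[0.01,0,-0.01,0.0115,-0.0865,0,0],[0.01,0,-0.01,0.0115,-0.0865,0,0],[0.0105,0.0014,-0.0227,0,0,0,0],[0,0,0,0,0,0,0]])

```text
t: 27.7
eef_pos: [0.5464, 0.098, 0.1589]
tool_rot: [0.142, 0.642, 0.736, 0.161]
contact_force: [-1.2, 1.8, -3.8]
gripper_width: 0.621
grasp_force: 87.4
```

Request:
jog_arm(deltas=[[0.0105,0.0014,-0.0227,0,0,0,0],[0.0105,0.0014,-0.0227,0,0,0,0],[0,0,0,0,0,0,0],[0,0,0,0,0,0,0]])

```text
t: 28.1
eef_pos: [0.569, 0.1018, 0.1165]
tool_rot: [0.143, 0.642, 0.735, 0.164]
contact_force: [1.0, -0.8, -3.2]
gripper_width: 0.619
grasp_force: 87.9
```

```bash
python3 - <<'E'
from h import *
q=np.array([.1435,.6422,.7348,.1642]); R0=R.from_quat(q[[1,2,3,0]])
err(np.array([.5796,.1026,.0942]),R0)
E
```

```text
t 28.1 pos [0.569  0.1018 0.1165] d [ 0.0106  0.0008 -0.0223] rot [ 0.0001 -0.0015 -0.0008] F [ 0.99 -0.81 -3.17] M [-0.089  0.815 -0.013] w 0.619 g 87.9
```

Request:
jog_arm(deltas=[[0.0052,0.0004,-0.0105,0,0,0,0],[0.0038,0.0004,-0.0084,0,0,0,0],[0.0012,0,-0.003,0,0,0,0],[0,0,-0.0008,0,0,0,0],[0,0,0,0,0,0,0]])

```text
t: 28.6
eef_pos: [0.5791, 0.1021, 0.0957]
tool_rot: [0.144, 0.642, 0.735, 0.165]
contact_force: [-8.2, -1.0, 9.8]
gripper_width: 0.621
grasp_force: 91.3
```

```bash
python3 - <<'E'
from h import *
q=np.array([.1435,.6422,.7348,.1642]); R0=R.from_quat(q[[1,2,3,0]])
err(np.array([.5796,.1026,.0942]),R0)
E
```

```text
t 28.6 pos [0.5791 0.1021 0.0957] d [ 0.0005  0.0005 -0.0015] rot [ 0.0002  0.0014 -0.0001] F [-8.23 -1.04  9.82] M [-0.356  1.388 -0.022] w 0.621 g 91.3
```

Request:
jog_arm(deltas=[[-0.0004,0,-0.0002,0,0,0,0],[0,0,0,0,0,0,0.7],[0,0,0,0,0,0,1],[0,0,0,0,0,0,1],[0,0,0,0,0,0,1],[-0.0105,-0.0014,0.0227,0,0,0,1],[-0.0105,-0.0014,0.0227,0,0,0,1],[-0.0105,-0.0014,0.0227,0,0,0,1],[-0.0105,-0.0014,0.0227,0,0,0,1],[0,0,0,0,0,0,1]])

```text
t: 29.6
eef_pos: [0.5372, 0.0969, 0.1867]
tool_rot: [0.144, 0.642, 0.735, 0.165]
contact_force: [0.5, 0.4, -0.3]
gripper_width: 1.0
grasp_force: 0.0
```

```bash
python3 - <<'E'
from h import *
p,Rt=tgt('A',.1,.018); err(p,Rt);print(bot.get_obs()['q'].round(3))
E
```

```text
t 29.6 pos [0.5372 0.0969 0.1867] d [-0.0605  0.2048 -0.0034] rot [-0.001  0.006 -0.009] F [ 0.48  0.35 -0.26] M [-0.037  0.414  0.006] w 1.0 g 0.0
[ 0.235  0.246 -0.642  2.205  0.699  0.381 -0.834]
```

Request:
jog_arm(deltas=[[-0.0121,0.041,-0.0007,0,0.001,-0.002,1],[-0.0121,0.041,-0.0007,0,0.001,-0.002,1],[-0.0121,0.041,-0.0007,0,0.001,-0.002,1],[-0.0121,0.041,-0.0007,0,0.001,-0.002,1],[-0.0121,0.041,-0.0007,0,0.001,-0.002,1],[0,0,0,0,0,0,1],[0,0,0,0,0,0,1]])

```text
t: 30.3
eef_pos: [0.4755, 0.303, 0.1797]
tool_rot: [0.141, 0.645, 0.733, 0.161]
contact_force: [-0.2, -0.4, -0.8]
gripper_width: 1.002
grasp_force: 0.0
```

```bash
python3 - <<'E'
from h import *
p,Rt=tgt('A',.0,.018); err(p,Rt);print(bot.get_obs()['q'].round(3))
c=bot.read_camera("top"); im=c["img"]
g=cv2.cvtColor(im,cv2.COLOR_RGB2GRAY); hsv=cv2.cvtColor(im,cv2.COLOR_RGB2HSV)
m=((hsv[...,1]<60)&(g>138)); m[:140]=0;m[250:]=0;m[:,430:]=0;m[:,:265]=0
m=cv2.morphologyEx(m.astype(np.uint8),cv2.MORPH_OPEN,np.ones((3,3)))
for k in cv2.findContours(m,cv2.RETR_EXTERNAL,cv2.CHAIN_APPROX_NONE)[0]:
    if cv2.contourArea(k)<500: continue
    b=cv2.boxPoints(cv2.minAreaRect(k)); b=b[np.argsort(b[:,1])]
    hi=b[:2][np.argsort(b[:2,0])];lo=b[2:][np.argsort(b[2:,0])]
    P=onz(c,np.r_[hi,lo],[.1204,.1204,.0976,.0976]); f=lambda a:np.linalg.norm(a).round(4)
    print('ctr',P.mean(0).round(4),'len',f(P[0]-P[1]),f(P[2]-P[3]),f(P[0]-P[2]),'yaw',np.degrees(np.arctan2(-(P[0]-P[1])[0],(P[0]-P[1])[1])).round(2))
E
```

```text
t 30.3 pos [0.4755 0.303  0.1797] d [ 0.043   0.0039 -0.087 ] rot [-0.0005 -0.004  -0.002 ] F [-0.18 -0.38 -0.78] M [-0.117  0.419 -0.025] w 1.002 g 0.0
[-0.272  0.316 -0.639  2.134  0.912  0.607 -1.46 ]
ctr [ 0.5721 -0.1032  0.109 ] len 0.129 0.1311 0.0557 yaw 5.18
ctr [0.5716 0.1004 0.109 ] len 0.1287 0.1308 0.0551 yaw 7.79
```

Request:
jog_arm(deltas=[[0.0086,0.0008,-0.0174,0,-0.001,0,1],[0.0086,0.0008,-0.0174,0,-0.001,0,1],[0.0086,0.0008,-0.0174,0,-0.001,0,1],[0.0086,0.0008,-0.0174,0,0,0,1],[0.0086,0.0008,-0.0174,0,0,0,1],[0,0,0,0,0,0,1],[0,0,0,0,0,0,1]])

```text
t: 31.05
eef_pos: [0.5193, 0.3041, 0.0932]
tool_rot: [0.143, 0.647, 0.732, 0.162]
contact_force: [-0.1, -0.1, -0.2]
gripper_width: 0.997
grasp_force: 0.0
```

Request:
jog_arm(deltas=[[0,0,0,0,0,0,0.5],[0,0,0,0,0,0,0.3],[0,0,0,0,0,0,0.1],[0,0,0,0,0,0,0],[0,0,0,0,0,0,0],[0,0,0,0,0,0,0]])

```text
t: 31.65
eef_pos: [0.5193, 0.3058, 0.0946]
tool_rot: [0.143, 0.646, 0.732, 0.163]
contact_force: [-3.1, -2.3, 6.0]
gripper_width: 0.625
grasp_force: 83.5
```

```bash
python3 - <<'E'
from h import *
p,Rt=tgt('A',0,.018); err(p,Rt);print(bot.get_obs()['q'].round(3),bot.get_obs()['tool_rot'].round(4))
E
```

```text
t 31.65 pos [0.5193 0.3058 0.0946] d [-0.0008  0.0011 -0.0019] rot [-0.0011  0.0015  0.001 ] F [-3.06 -2.33  5.98] M [-0.292  0.575 -0.134] w 0.625 g 83.5
[-0.354  0.5   -0.501  2.115  1.217  0.521 -1.708] [0.1434 0.6459 0.7318 0.1632]
```

Request:
jog_arm(deltas=[[-0.0105,-0.0014,0.0227,0,0,0,0],[-0.0105,-0.0014,0.0227,0,0,0,0],[-0.0105,-0.0014,0.0227,0,0,0,0],[-0.0105,-0.0014,0.0227,0,0,0,0],[-0.01,0,0.01,-0.0115,0.0865,0,0],[-0.01,0,0.01,-0.0115,0.0865,0,0],[-0.01,0,0.01,-0.0115,0.0865,0,0],[-0.01,0,0.01,-0.0115,0.0865,0,0],[-0.01,0,0.01,-0.0115,0.0865,0,0],[0,0,0,0,0,0,0]])

```text
t: 32.65
eef_pos: [0.428, 0.3001, 0.2349]
tool_rot: [0.0, 0.662, 0.749, -0.0]
contact_force: [-0.4, -0.0, -4.6]
gripper_width: 0.62
grasp_force: 90.0
```

Request:
jog_arm(deltas=[[0,0,0,0.129,0.017,0,0],[0,0,0,0.129,0.017,0,0],[0,0,0,0.129,0.017,0,0],[0,0,0,0,0,0,0],[0,0,0,0,0,0,0],[0,0,0,0,0,0,0],[0,0,0,0,0,0,0],[0,0,0,0,0,0,0],[0,0,0,0,0,0,0],[0,0,0,0,0,0,0]])

```text
t: 33.65
eef_pos: [0.4269, 0.3006, 0.2344]
tool_rot: [-0.145, 0.649, 0.736, 0.127]
contact_force: [0.9, 0.3, -5.4]
gripper_width: 0.623
grasp_force: 89.6
```

```bash
python3 -c "
from h import *
feel2(13)"
```

```text
t 34.25 z [-0.049  0.375 -0.926] F,M [ 3.640e-01 -6.800e-02 -4.764e+00 -7.300e-01 -8.700e-02  4.000e-03] Mx [-0.8, -0.59, -0.79, -0.77, -0.63, -0.82, -0.75, -0.63, -0.8, -0.74, -0.65, -0.86, -0.66]
sinefit mean -0.73 amp 0.023 w 21.307692307692307
```

Request:
jog_arm(deltas=[[0,0,0,-0.129,-0.017,0,0],[0,0,0,-0.129,-0.017,0,0],[0,0,0,-0.129,-0.017,0,0],[0,0,0,-0.129,-0.017,0,0],[0,0,0,-0.129,-0.017,0,0],[0,0,0,-0.129,-0.017,0,0],[0,0,0,0,0,0,0],[0,0,0,0,0,0,0],[0,0,0,0,0,0,0],[0,0,0,0,0,0,0]])

```text
t: 35.3
eef_pos: [0.428, 0.2985, 0.2346]
tool_rot: [0.147, 0.65, 0.735, -0.128]
contact_force: [0.1, 0.1, -4.7]
gripper_width: 0.622
grasp_force: 89.6
```

Request:
jog_arm(deltas=[[0,0,0,0,0,0,0],[0,0,0,0,0,0,0],[0,0,0,0,0,0,0]])

```text
t: 35.6
eef_pos: [0.4273, 0.2997, 0.2345]
tool_rot: [0.147, 0.649, 0.735, -0.128]
contact_force: [0.4, -0.7, -3.9]
gripper_width: 0.624
grasp_force: 89.7
```

```bash
python3 -c "
from h import *
feel2(13)"
```

```text
t 36.2 z [ 0.05  -0.379 -0.924] F,M [-0.055 -0.175 -4.747  0.713  0.095 -0.009] Mx [0.65, 0.81, 0.77, 0.69, 0.62, 0.8, 0.73, 0.62, 0.73, 0.75, 0.76, 0.64, 0.71]
sinefit mean 0.711 amp 0.026 w 17.897435897435898
```

Request:
jog_arm(deltas=[[0,0,0,0.129,0.017,0,0],[0,0,0,0.129,0.017,0,0],[0,0,0,0.129,0.017,0,0],[0.007,-0.046,0,0,0,-0.021,0],[0.007,-0.046,0,0,0,-0.021,0],[0.007,-0.046,0,0,0,-0.021,0],[0.007,-0.046,0,0,0,-0.021,0],[0.007,-0.046,0,0,0,-0.021,0],[0.007,-0.046,0,0,0,-0.021,0],[0.007,-0.046,0,0,0,-0.021,0]])

```text
t: 37.25
eef_pos: [0.4758, -0.024, 0.2345]
tool_rot: [0.001, 0.715, 0.699, -0.001]
contact_force: [0.7, 1.2, -4.5]
gripper_width: 0.62
grasp_force: 89.7
```

Request:
jog_arm(deltas=[[0.007,-0.046,0,0,0,-0.021,0],[0.007,-0.046,0,0,0,-0.021,0],[0.007,-0.046,0,0,0,-0.021,0],[0.007,-0.046,0,0,0,-0.021,0],[0.007,-0.046,0,0,0,-0.021,0],[0.007,-0.046,0,0,0,-0.021,0],[0,0,0,0,0,0,0],[0,0,0,0,0,0,0],[0,0,0,0,0,0,0]])

```text
t: 38.15
eef_pos: [0.518, -0.2966, 0.234]
tool_rot: [0.0, 0.757, 0.654, -0.001]
contact_force: [0.6, 0.8, -4.6]
gripper_width: 0.62
grasp_force: 89.6
```

```bash
python3 - <<'E'
from h import *
p=np.array([.519,-.298,.11]);Rt=R.from_euler('z',-8,degrees=True)*R.from_matrix(np.array([[0,1,0],[1,0,0],[0,0,-1]],float))
err(p,Rt);print(bot.get_obs()['q'].round(2))
im=bot.read_camera("side")["img"]; cv2.imwrite("pics/s3.png",cv2.resize(im[100:400,240:640,::-1],(800,600),interpolation=cv2.INTER_CUBIC))
E
```

```text
t 38.15 pos [ 0.518  -0.2966  0.234 ] d [ 0.001  -0.0014 -0.124 ] rot [ 0.0014 -0.0012  0.0066] F [ 0.63  0.82 -4.59] M [ 0.077 -0.058 -0.063] w 0.62 g 89.6
[ 0.78  0.41 -0.47  1.74  0.21  1.04  0.08]
```

View pics/s3.png

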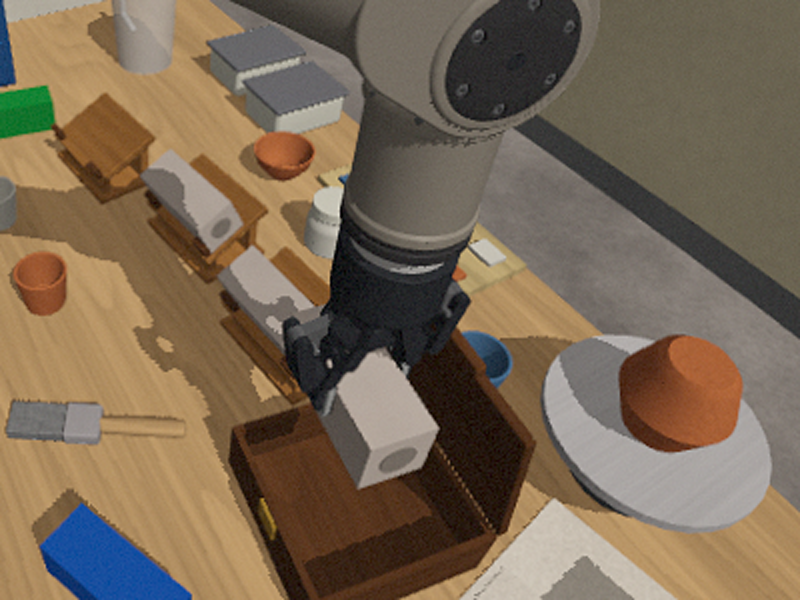

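The picture shows prop A held level over the box (crop (385,440)), clear of the lid, B and C in their cradles.

Request:
jog_arm(deltas=[[0,0,-0.035,0,0,0.003,0],[0,0,-0.035,0,0,0.003,0],[0,-0.001,-0.035,0,0,0,0],[0,0,-0.035,0,0,0,0],[0,0,-0.02,0,0,0,0],[0,0,-0.015,0,0,0,0],[0,0,-0.006,0,0,0,0],[0,0,0,0,0,0,0]])

```text
t: 39.0
eef_pos: [0.5184, -0.2984, 0.0533]
tool_rot: [0.001, 0.755, 0.656, -0.001]
contact_force: [0.4, 0.2, -4.4]
gripper_width: 0.623
grasp_force: 89.5
```

```bash
python3 - <<'E'
from h import *
p=np.array([.519,-.298,.043]);Rt=R.from_euler('z',-8,degrees=True)*R.from_matrix(np.array([[0,1,0],[1,0,0],[0,0,-1]],float))
err(p,Rt)
E
```

```text
t 39.0 pos [ 0.5184 -0.2984  0.0533] d [ 0.0006  0.0004 -0.0103] rot [ 0.0022 -0.0004  0.0013] F [ 0.37  0.23 -4.4 ] M [-0.034  0.022 -0.021] w 0.623 g 89.5
```

Request:
jog_arm(deltas=[[0,0,-0.004,0,0,0,0],[0,0,-0.003,0,0,0,0],[0,0,-0.002,0,0,0,0],[0,0,0,0,0,0,0]])

```text
t: 39.4
eef_pos: [0.5187, -0.2993, 0.0453]
tool_rot: [0.001, 0.756, 0.655, -0.001]
contact_force: [-1.4, 0.5, 2.4]
gripper_width: 0.619
grasp_force: 90.0
```

```bash
python3 - <<'E'
from h import *
p=np.array([.519,-.298,.043]);Rt=R.from_euler('z',-8,degrees=True)*R.from_matrix(np.array([[0,1,0],[1,0,0],[0,0,-1]],float))
err(p,Rt)
E
```

```text
t 39.4 pos [ 0.5187 -0.2993  0.0453] d [ 0.0003  0.0013 -0.0023] rot [0.0033 0.0007 0.0025] F [-1.4   0.47  2.4 ] M [0.362 0.449 0.007] w 0.619 g 90.0
```

Request:
jog_arm(deltas=[[0,0,-0.0005,0,0,0,0.68],[0,0,0,0,0,0,0.74],[0,0,0,0,0,0,0.74],[0,0,0,0,0,0,0.74],[0,0,0.02,0,0,0,0.74],[0,0,0.035,0,0,0,0.74],[0,0,0.045,0,0,0,0.74],[0,0,0.045,0,0,0,0.5],[0,0,0.045,0,0,0,0.2],[0,0,0.045,0,0,0,0]])

```text
t: 40.4
eef_pos: [0.5179, -0.2987, 0.2808]
tool_rot: [0.001, 0.755, 0.655, -0.001]
contact_force: [0.3, 0.1, -0.1]
gripper_width: 0.23
grasp_force: 0.0
```

```bash
python3 - <<'E'
from h import *
o,e,_=now();print(o['t'],e.round(4),o['contact_force'].round(2),o['gripper_width'])
im=bot.read_camera("side")["img"]; cv2.imwrite("pics/s4.png",cv2.resize(im[100:400,240:640,::-1],(800,600),interpolation=cv2.INTER_CUBIC))
E
```

```text
40.4 [ 0.5179 -0.2987  0.2808] [ 0.27  0.06 -0.07] 0.2303844766863352
```

View pics/s4.png

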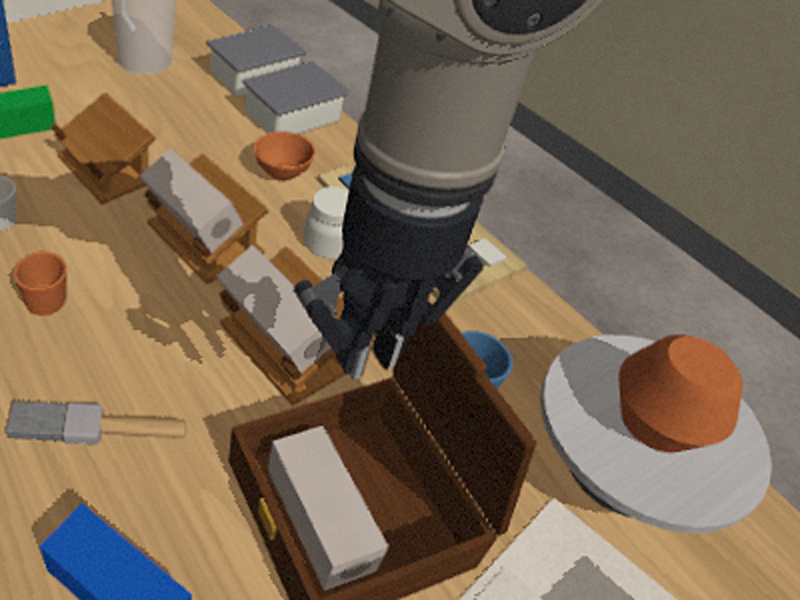

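Prop A lies inside the box (crop (328,505)); B and C sit in their cradles, lid still up at (460,400).

Request:
jog_arm(deltas=[[0,0,0.035,0,0,0,0],[0.0375,-0.005,0,0,0,0,0],[0.0375,-0.005,0,0,0,0,0],[0.0375,-0.005,0,0,0,0,0],[0.0375,-0.005,0,0,0,0,0],[0,0,-0.035,0,0,0,0],[0,0,-0.035,0,0,0,0],[0,0,0,0,0,0,0],[0,0,0,0,0,0,0]])

```text
t: 41.35
eef_pos: [0.6679, -0.3189, 0.2437]
tool_rot: [0.0, 0.755, 0.655, -0.001]
contact_force: [-1.0, 0.8, 0.6]
gripper_width: -0.002
grasp_force: 0.0
```

```bash
python3 - <<'E'
from h import *
p=np.array([.668,-.318,.2371]);Rt=R.from_euler('z',-8,degrees=True)*R.from_matrix(np.array([[0,1,0],[1,0,0],[0,0,-1]],float))
err(p,Rt);print(bot.get_obs()['q'].round(2))
im=bot.read_camera("side")["img"]; cv2.imwrite("pics/s5.png",cv2.resize(im[100:400,240:640,::-1],(800,600),interpolation=cv2.INTER_CUBIC))
E
```

```text
t 41.35 pos [ 0.6679 -0.3189  0.2437] d [ 0.0001  0.0009 -0.0066] rot [ 0.0019 -0.0014  0.0022] F [-0.95  0.77  0.59] M [ 0.001 -0.028  0.007] w -0.002 g 0.0
[ 0.64  0.64 -0.45  1.36  0.28  1.21  0.02]
```

View pics/s5.png

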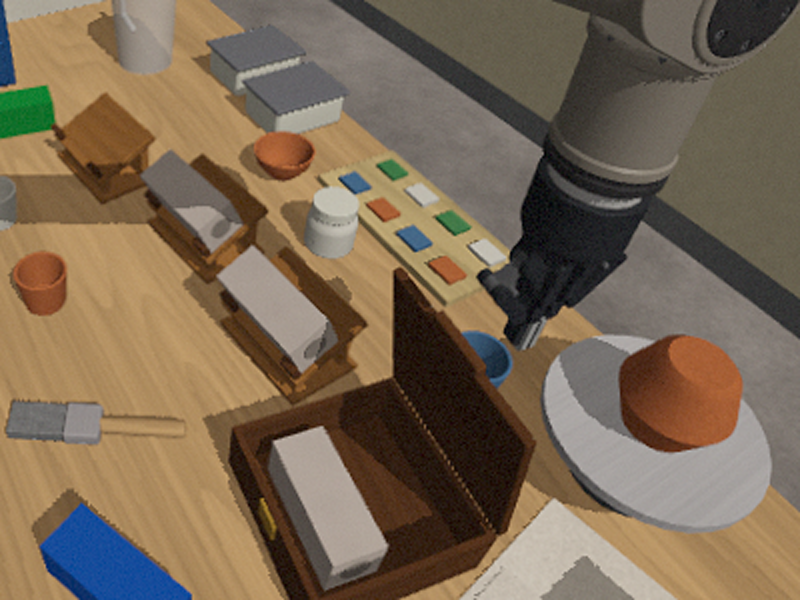

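Request:
jog_arm(deltas=[[-0.017,0.0024,-0.0033,0,0,0,0],[-0.017,0.0024,-0.0033,0,0,0,0],[-0.0115,0.0016,-0.0024,0,0,0,0],[-0.0115,0.0016,-0.0024,0,0,0,0],[-0.0121,0.0017,-0.0048,0,0,0,0],[-0.0121,0.0017,-0.0048,0,0,0,0],[-0.0111,0.0016,-0.0068,0,0,0,0],[-0.0111,0.0016,-0.0068,0,0,0,0],[0,0,0,0,0,0,0]])

```text
t: 42.3
eef_pos: [0.5647, -0.3049, 0.2116]
tool_rot: [0.002, 0.756, 0.655, -0.001]
contact_force: [-0.1, -0.2, -0.3]
gripper_width: 0.002
grasp_force: 0.0
```

```bash
python3 - <<'E'
from h import *
p=np.array([.638-.99*.0742,-.314+.139*.0742,.2093]);Rt=R.from_euler('z',-8,degrees=True)*R.from_matrix(np.array([[0,1,0],[1,0,0],[0,0,-1]],float))
err(p,Rt)
E
```

```text
t 42.3 pos [ 0.5647 -0.3049  0.2116] d [-0.0002  0.0012 -0.0023] rot [0.0045 0.0021 0.003 ] F [-0.15 -0.18 -0.27] M [-0.003  0.041 -0.02 ] w 0.002 g 0.0
```

Request:
jog_arm(deltas=[[-0.0098,0.0014,-0.0096,0,0,0,0],[-0.0098,0.0014,-0.0096,0,0,0,0],[-0.0081,0.0011,-0.0102,0,0,0,0],[-0.0081,0.0011,-0.0102,0,0,0,0],[-0.0063,0.0009,-0.0115,0,0,0,0],[-0.0063,0.0009,-0.0115,0,0,0,0],[0,0,0,0,0,0,0]])

```text
t: 43.0
eef_pos: [0.5144, -0.2971, 0.1444]
tool_rot: [-0.001, 0.756, 0.655, -0.002]
contact_force: [0.8, 0.3, -0.0]
gripper_width: 0.004
grasp_force: 0.0
```

```bash
python3 - <<'E'
from h import *
p=np.array([.638-.99*.1231,-.314+.139*.1231,.1487]);Rt=R.from_euler('z',-8,degrees=True)*R.from_matrix(np.array([[0,1,0],[1,0,0],[0,0,-1]],float))
err(p,Rt)
im=bot.read_camera("side")["img"]; cv2.imwrite("pics/s6.png",cv2.resize(im[100:400,240:640,::-1],(800,600),interpolation=cv2.INTER_CUBIC))
E
```

```text
t 43.0 pos [ 0.5144 -0.2971  0.1444] d [0.0018 0.0002 0.0043] rot [ 0.0009 -0.0039  0.0025] F [ 0.83  0.32 -0.04] M [-0.002  0.02  -0.004] w 0.004 g 0.0
```

View pics/s6.png

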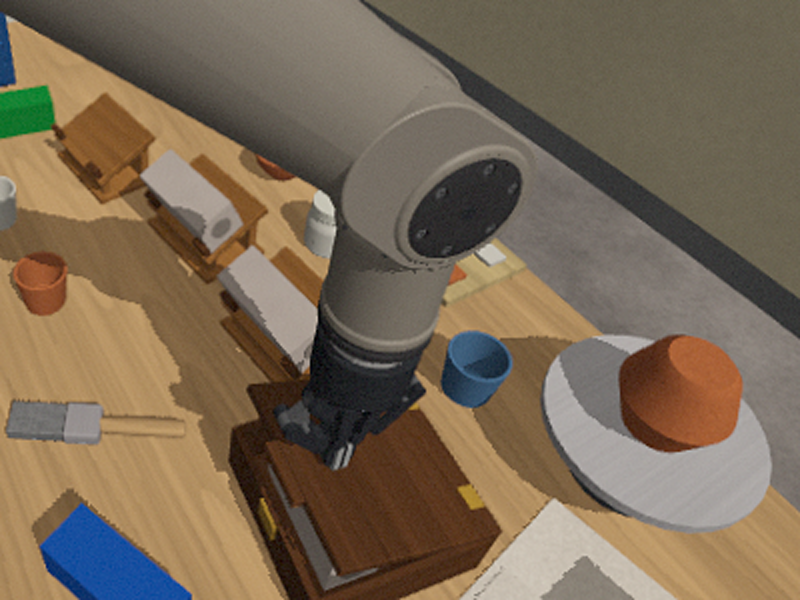

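The lid is partly down, about 17° open, fingertip on its upper face at crop (340,462).

Request:
jog_arm(deltas=[[-0.003,0.0004,-0.009,0,0,0,0],[-0.003,0.0004,-0.009,0,0,0,0],[-0.003,0.0004,-0.008,0,0,0,0],[-0.001,0,-0.006,0,0,0,0],[-0.001,0,-0.005,0,0,0,0],[0,0,-0.004,0,0,0,0],[0,0,-0.003,0,0,0,0],[0,0,0,0,0,0,0]])

```text
t: 43.85
eef_pos: [0.505, -0.2963, 0.102]
tool_rot: [0.0, 0.755, 0.655, -0.001]
contact_force: [0.3, 0.7, 0.5]
gripper_width: 0.0
grasp_force: 0.0
```

```bash
python3 -c "
from h import *
feel(2)"
```

```text
t 43.9 pos [ 0.5052 -0.2964  0.1023] y [ 0.99  -0.141 -0.   ] z [-0.001 -0.002 -1.   ] F,M [ 0.092  0.161  0.235 -0.007 -0.01   0.044] sd [0.006 0.002 0.037] w -0.004
```

Continue slowly until the force rises.

Request:
jog_arm(deltas=[[0,0,-0.002,0,0,0,0],[0,0,-0.002,0,0,0,0],[0,0,-0.002,0,0,0,0],[0,0,-0.001,0,0,0,0],[0,0,0,0,0,0,0]])

```text
t: 44.45
eef_pos: [0.5055, -0.2966, 0.0979]
tool_rot: [0.001, 0.756, 0.655, -0.001]
contact_force: [-7.0, 2.8, 22.0]
gripper_width: 0.001
grasp_force: 11.0
```

```bash
python3 -c "
from h import *
feel(2)"
```

```text
t 44.5 pos [ 0.5055 -0.2966  0.0979] y [ 0.99  -0.142  0.   ] z [-0.    -0.004 -1.   ] F,M [-7.458  2.634 21.819  0.636  1.681 -0.051] sd [0.011 0.027 0.037] w 0.002
```

Request:
jog_arm(deltas=[[0,0,0.01,0,0,0,0],[0,0,0.03,0,0,0,0],[0,0,0.045,0,0,0,0],[0,0,0.045,0,0,0,0],[0,0,0.045,0,0,0,0],[-0.03,0,0.03,0,0,0,0],[-0.03,-0.03,0,0,0,0,0],[-0.03,-0.03,0,0,0,0,0],[-0.02,-0.04,0,0,0,0,0],[0,0,0,0,0,0,0]])

```text
t: 45.55
eef_pos: [0.3904, -0.4027, 0.3003]
tool_rot: [0.001, 0.759, 0.651, -0.003]
contact_force: [-0.5, 0.3, 0.7]
gripper_width: 0.0
grasp_force: 0.0
```

```bash
python3 - <<'E'
from h import *
o=bot.get_obs();print(o['t'],o['contact_force'].round(2))
im=bot.read_camera("side")["img"]; cv2.imwrite("pics/s7.png",cv2.resize(im[100:400,240:640,::-1],(800,600),interpolation=cv2.INTER_CUBIC))
E
```

```text
45.55 [-0.46  0.27  0.73]
```

View pics/s7.png

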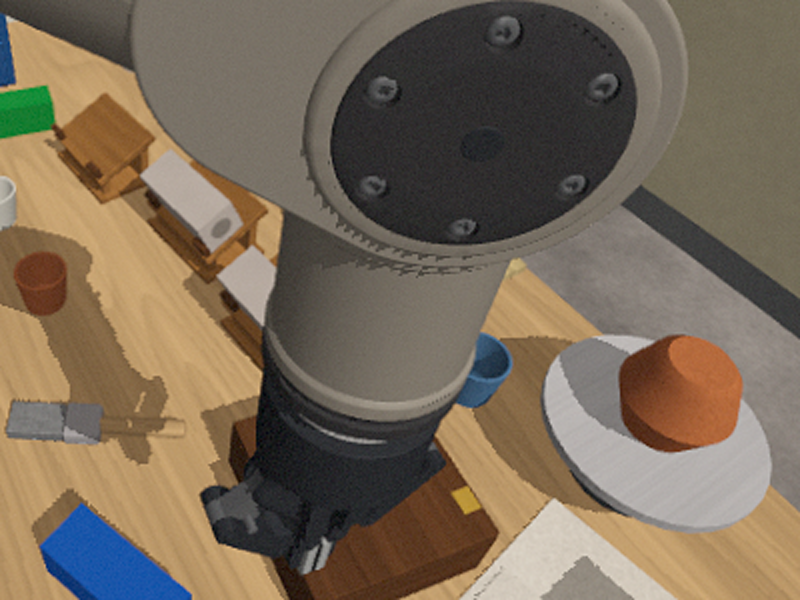

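The lid lies flush on the box (crop (400,540)), consistent with the firm stop at the predicted shut height. The bystanders in view have not moved.

```bash
python3 -c "
from station import bot
print(bot.hand_in())"
```

```text
the job is handed in; nothing more can be done
None
```

The job is handed in at about 46 s: the leftmost prop (at y ≈ +0.31 m) was the loose one, by a moment swing some 0.1 N m smaller than the other two; it lies in the scrap box, the two sound props are back in their cradles (within about 1 mm by camera), and the lid is pressed shut.

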